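# Charge the drying balance with ore chips

## Robot

A 6-joint arm with a two-finger parallel gripper is mounted at the origin on the work surface. World frame = base frame: x ahead of the robot, y to its left, z up, the work surface at z = 0. Lengths are in m, angles in rad, forces in N, time in s.
With the tool pointing down it reaches from about 0.25 to 0.85 m from the base axis. Payload 12.5 kg.
Tool frame: the origin (TCP) lies on the front face of the gripper's body, between the roots of the fingers; the fingertips stand ahead of it and the grasp point (between the pads) lies 65 mm ahead of it (manip.finger_overhang is the z of the fingertips in the tool frame, in m); z points along the fingers, y is the line along which they close (so a half turn about z gives the same grasp; the last joint's range is limited). The gripper opens to 93 mm and grips with 3 to 60 N. Pads are 15 mm wide; open, the fingers measure 128 mm over their backs; the gripper's body (75 mm by 188 mm) begins 65 mm behind the grasp point.
Start: joints at [1.092, 0.351, 1.652, -0, 1.139, -0.085], TCP at [0.211, 0.508, 0.303] pointing down, gripper open.
Joint ranges: [-2.75, 2.75], [-0.79, 2.1], [0.01, 2.65], [-1.57, 4.71], [0.07, 3.14], [-2.87, 2.87]. Speed limits (rad/s): [2.22, 2.22, 2.79, 3.14, 3.14, 3.14].

## Interface

Orientations are given as [roll, pitch, yaw] about the fixed x, y, z axes, in that order (R = Rz(yaw) Ry(pitch) Rx(roll)).
In Python, from plant import manip gives the robot as it stands.
- The arm moves only by the shell command python3 -m inch 'ROWS' [OPENING] [FORCE]. ROWS is JSON, one flat list of numbers, 4 for each row, row after row: the shift along the world's x, y, z in mm, then the turn about the world's z in degrees. In form: [tx, ty, tz, yaw, tx, ty, tz, yaw, ...]. A call has 1 to 20 rows; each row is the pose to reach, as a shift and turn from the pose commanded when the call began; what a row does not reach only later rows make up. A row lasts 1/12 s, in which the tool goes at most 41.7 mm and 7.16 degrees, less where a joint would pass 70% of its speed; a pose out of reach is approached as far as the arm can. A call with a gripper value outside its range is refused whole. OPENING is the closure, from 0 (fully open) to 1 (shut), set as the call begins (- or left out, the last holds). The fingers move at their own pace and stop on an object; FORCE is the grip in N (left out, the last holds). Time passes only in rows, so rows that repeat a pose let the fingers close. It gives the time, the measured TCP pose, the force, the opening and the grip force at its end, in the units of the state.
- manip.read_state(): the state, without advancing time (a new reading comes with each control period).
- manip.get_image(name): name is "scene" or "top" or "wrist"; returns the picture (420x560x3 uint8, blue, green, red); there is no depth.
- manip.camera_model(name): a dict with "fx", "fy", "cx", "cy" (pixels), "world_to_cam" (4x4, takes a point from world to camera coordinates). Camera axes: x right, y up, looking along -z (the intrinsics and any distortion apply to the point x, -y, -z); pixel columns grow to the right and rows downward; lengths in m; the calibration is good to about 2 mm. A picture is of the moment at which its call begins: read the wrist's pose just before it. camera_model takes no time and is no camera call; for the wrist camera it gives the pose at the moment of the call.
- manip.job_done(): hands the job in; it is judged then, once.
Trained networks look in the newest picture that a camera, given by its name, has taken for a name from the list of things; names that differ only in an ending like _2 or _b are one class to them, and where a whole thing is asked for, a point or a joint stands for the part that bears it (a point fixed in the world has none). Each returns a list of dicts, best first, with "score" (0 to 1); they miss things now and then, are a little off and sometimes report something else, mostly with a low value. They report only what shows in the picture. A call takes as long as a camera call.
- manip.outline_of(thing, camera): "pixels" (420x560 bool, what is visible of it) and "pixel" ([column, row] in pixels, amid what is visible of it).
The state is a dict: "clock": time; "joints": joint angles; "joint_velocities": joint speeds; "joint_efforts": joint torques, N m; "eef_pos": TCP position; "orientation": TCP orientation; "contact_force": force on the tool from outside, world axes, zero at the start; "ft_torque": the same for the moment, N m; "finger_gap": finger opening in m; "grip_force": force on a finger pad.
Only numpy, scipy, OpenCV 4.12 (cv2) and the standard library are available. Lean on these libraries where they do the work, as an engineer would, in place of code of your own. Each camera call takes 0.05 s, during which the arm holds its last target. There are 200 camera calls.

## Task

Swivel the flat cover of the drying balance right aside on its pivot screw so that the chamber is clear, and shake the eight ore chips out of the scoop evenly over the dish inside: all of them, some towards every side, in one layer with none lying on another. Lay the empty scoop back down flat on the bench and swivel the cover fully shut again. Leave the bottles and the jar standing where they are.

Things in the scene. Friction and masses are not known exactly. Their poses are not given: they have to be found in the camera images.
- balance: Drying (moisture) balance, white housing 340 mm deep (x), 210 mm wide (y), fixed. Origin: centre of its underside on the bench; x points from its sloped control panel at the front to the back, y to its left, z up. From x = -40 to +170 mm it is a square flat deck 120 mm high with the round chamber in it; from x = -170 to -40 mm the panel slopes up from about 65 to 115 mm high. Starts anywhere within about 80 x 120 mm, turned up to 0.35 rad.
- dish (a point): Centre of the inner floor of the aluminium sample dish, at balance x = 65, y = 0, 93 mm above the bench; axes as the balance. Floor 112 mm across, low rim; it lies in the open round chamber (120 mm across) whose mouth is the deck, 27 mm above this point. The dish is fixed.
- pivot (a point): Axis of the one pivot screw (vertical) of the cover, on the deck at balance x = 8.5, y = 56.5 mm, 120 mm above the bench: the front left corner of the deck, 80 mm from the chamber's centre. The screw head stands 12 mm over the deck.
- cover (a joint): Angle of the cover in rad. 0 = fully shut against its stop (disc centred over the chamber); it grows as the cover swivels counterclockwise seen from above, the knob passing over the back of the deck to the left side; stop at 2.05. From about 1.8 the disc (132 mm across) is wholly clear of the chamber. Stays where it is left; about 1.5 N at the knob moves it. Starts 0 to 0.3 (shut or ajar).
- cover_knob (a point): Middle of the gripping part of the cover's upright round black knob: 22 mm across, its straight part 138 to 158 mm above the bench, this point at 146 mm, 128 mm from the pivot axis. Round, so it can turn between the fingers. The cover is a flat steel plate, top 127 mm above the bench, x axis from the pivot to the knob.
- scoop: Open steel sample scoop, 0.17 kg, lying on the bench with the chips in it. Origin: underside of the trough's middle; x towards its open mouth, y left, z up. Trough 104 mm long (x = -52 to +52), 54 mm wide outside and 50 mm inside, side walls 28 mm high (18 mm in the last 18 mm before the mouth), floor 2 mm thick, no sill at the mouth.
- scoop_handle (a point): Middle of the scoop's grey bar handle, at scoop x = -100, z = 30 mm: a bar 80 mm long (scoop x = -143 to -63), 17 mm wide (y), 20 mm high, its underside 20 mm above the bench; axes as the scoop.
- scoop_mouth (a point): Middle of the scoop's mouth edge, on the trough floor, at scoop x = 52, z = 2 mm. Chips begin to slide out when it is tipped mouth down about 0.4 to 0.55 rad (friction varies), a pair at a time if it is tipped slowly and shaken a few mm to and fro, all at once if it is tipped further.
- chip1: Ore chip, a brown-grey lump 15 x 14 x 12 mm, 11 g, origin at its middle; starts in the scoop, any yaw.
- chip2: Ore chip, a brown-grey lump 15 x 14 x 12 mm, 11 g, origin at its middle; starts in the scoop, any yaw.
- chip3: Ore chip, a brown-grey lump 15 x 14 x 12 mm, 11 g, origin at its middle; starts in the scoop, any yaw.
- chip4: Ore chip, a brown-grey lump 15 x 14 x 12 mm, 11 g, origin at its middle; starts in the scoop, any yaw.
- chip5: Ore chip, a brown-grey lump 15 x 14 x 12 mm, 11 g, origin at its middle; starts in the scoop, any yaw.
- chip6: Ore chip, a brown-grey lump 15 x 14 x 12 mm, 11 g, origin at its middle; starts in the scoop, any yaw.
- chip7: Ore chip, a brown-grey lump 15 x 14 x 12 mm, 11 g, origin at its middle; starts in the scoop, any yaw.
- chip8: Ore chip, a brown-grey lump 15 x 14 x 12 mm, 11 g, origin at its middle; starts in the scoop, any yaw.
- white_bottle: Bystander: white plastic bottle 66 mm across, 170 mm high, close by the right side of the balance's deck (balance x = 60 to 130, y = -155 mm). Origin: centre of its underside.
- amber_bottle: Bystander: amber glass bottle 60 mm across, 150 mm high, on the robot's side of the scoop. Origin: centre of its underside.
- jar: Bystander: white jar 72 mm across, 130 mm high, to the left of where the cover swings out. Origin: centre of its underside.

How it is judged:
By the outcome, as a careful person would: the job done as asked, in the order asked, and still so for the second after the job is handed in, with the robot touching nothing.
It also fails if it takes over 72 s, if anything falls off the work surface, if the arm or the gripper's body presses on something with over 40 N, if the wrist force passes 120 N, or if a joint passes its speed limit or range.

## Working session

There is one attempt and no reset: what is moved stays moved. The work goes in short steps, Python scripts to look and compute and a shell command to move; the robot and the scene stay as the last step left them, time stands still between calls to the robot, and variables do not carry over. Pictures are saved under pics/ and viewed, at most 11 in all, crops included, and the job is handed in when it is done.

```bash
mkdir -p pics; ls; cat > h.py <<'E'
import numpy as np, cv2
from plant import manip
def ray(cam,px,M=None):
    m=M or manip.camera_model(cam); W=np.array(m["world_to_cam"])
    d=np.array([(px[0]-m["cx"])/m["fx"],-(px[1]-m["cy"])/m["fy"],-1.])
    R=W[:3,:3]; return -R.T@W[:3,3], R.T@d
def at_z(cam,px,z):
    o,d=ray(cam,px); return o+d*(z-o[2])/d[2]
def proj(cam,p):
    m=manip.camera_model(cam); W=np.array(m["world_to_cam"]); c=W[:3,:3]@np.array(p)+W[:3,3]
    return np.array([m["cx"]+m["fx"]*c[0]/-c[2], m["cy"]-m["fy"]*c[1]/-c[2]])
def snap(cam,name,crop=None):
    im=manip.get_image(cam); 
    out=im if crop is None else cv2.resize(im[crop[1]:crop[3],crop[0]:crop[2]],None,fx=2,fy=2)
    cv2.imwrite(f"pics/{name}.png",out); return im
E
python3 - <<'E'
from h import *
a=snap("top","top0"); b=snap("scene","scene0")
cv2.imwrite("pics/both0.png",cv2.resize(np.hstack([a,b]),(800,300)))
print({k:v for k,v in manip.camera_model("top").items()})
for t,z in [("balance",.12),("cover",.127),("cover_knob",.16),("scoop",.0),("scoop_handle",.04),("white_bottle",.17),("amber_bottle",.15),("jar",.13)]:
    for r in manip.outline_of(t,"top")[:2]:
        print(t,round(r["score"],2),np.round(r["pixel"]),r["pixels"].sum(),np.round(at_z("top",r["pixel"],z),3))
E
```

```text
pics
{'fx': 496.6285892440565, 'fy': 496.6285892440565, 'cx': 282.17320615974245, 'cy': 211.9637363566274, 'world_to_cam': array([[-0.02792489, -0.9995201 , -0.01340799,  0.10425839],
       [ 0.98996499, -0.02951177,  0.1381969 , -0.50450504],
       [-0.13852627, -0.00941431,  0.99031401, -1.3854651 ],
       [ 0.        ,  0.        ,  0.        ,  1.        ]])}
balance 0.62 [285. 214.] 9657 [0.49  0.081 0.12 ]
cover 0.89 [274. 188.] 1987 [0.56  0.109 0.127]
cover_knob 0.67 [276. 187.] 1942 [0.556 0.102 0.16 ]
scoop 0.72 [406. 199.] 866 [ 0.54  -0.273  0.   ]
scoop_handle 0.91 [406. 196.] 672 [ 0.543 -0.265  0.04 ]
scoop_handle 0.67 [285. 214.] 9793 [0.501 0.081 0.04 ]
white_bottle 0.56 [334. 177.] 561 [ 0.578 -0.048  0.17 ]
amber_bottle 0.56 [379. 264.] 484 [ 0.347 -0.158  0.15 ]
amber_bottle 0.18 [406. 195.] 791 [ 0.527 -0.239  0.15 ]
jar 0.86 [155. 227.] 785 [0.463 0.429 0.13 ]
jar 0.67 [382. 264.] 424 [ 0.347 -0.168  0.13 ]
```

View pics/top0.png

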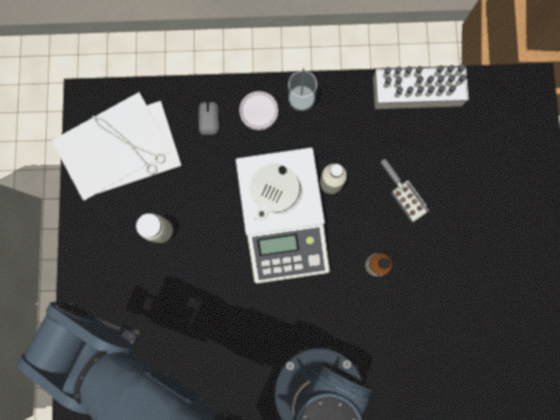

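View pics/scene0.png

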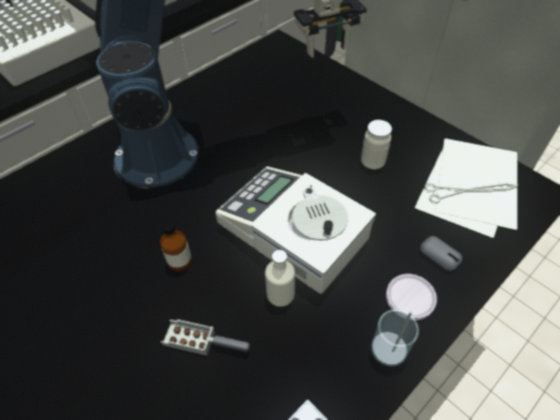

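```bash
cat > fit.py <<'E'
from h import *
from scipy.optimize import minimize
def box(x0,x1,y0,y1,z0,z1): return np.array([[x,y,z] for x in(x0,x1) for y in(y0,y1) for z in(z0,z1)])/1e3
def cyl(cx,cy,r,z0,z1): 
    a=np.linspace(0,2*np.pi,24,endpoint=False); return np.array([[cx+r*np.cos(t),cy+r*np.sin(t),z] for t in a for z in(z0,z1)])/1e3
BAL=[box(-40,170,-105,105,0,120),np.vstack([box(-170,-169,-105,105,0,65),box(-41,-40,-105,105,0,115)])]
SC=[box(-52,34,-27,27,0,28),box(-52,52,-27,27,0,18),box(-143,-63,-8.5,8.5,20,40),box(-70,-45,-5,5,15,35)]
def sil(parts,p,cam):
    m=np.zeros((420*4,560*4),np.uint8); c,s=np.cos(p[2]),np.sin(p[2]); R=np.array([[c,-s,0],[s,c,0],[0,0,1]])
    for P in parts:
        u=np.array([proj(cam,q) for q in P@R.T+[p[0],p[1],0]])
        cv2.fillConvexPoly(m,cv2.convexHull(np.round(u*4+1.5).astype(np.int32)),255)
    return cv2.resize(m,(560,420),interpolation=cv2.INTER_AREA)/255.
def fit(parts,masks,p0):
    def f(p):
        t=0
        for cam,k in masks.items():
            s=sil(parts,p,cam); t-=np.minimum(s,k).sum()/np.maximum(s,k).sum()
        return t
    sim=np.array([p0]+[np.array(p0)+d for d in np.diag([.015,.015,.15])])
    r=minimize(f,p0,method="Nelder-Mead",options=dict(initial_simplex=sim,xatol=2e-4,fatol=1e-4,maxiter=120)); return r.x,r.fun/len(masks)
def mask(t,cam,near=None):
    L=manip.outline_of(t,cam)
    if near is not None: L.sort(key=lambda r:np.hypot(*(np.array(r["pixel"])-proj(cam,near))))
    return L[0]["pixels"].astype(float)
E
cat > m1.py <<'E'
from fit import *
manip.get_image("top"); im=manip.get_image("top"); sc=manip.get_image("scene")
for nm,P,p0,cen in [("balance",BAL,[.48,.08,.1],[.48,.08,.1]),("scoop",SC,[.535,-.275,3.7],[.535,-.275,.01])]:
    mk={c:mask(nm,c,cen) for c in("top","scene")}
    for ks in (["top"],["scene"],["top","scene"]):
        p,v=fit(P,{k:mk[k] for k in ks},p0); print(nm,ks,np.round(p,4),round(v,3))
    if nm=="balance": B=p
for cam,I,rc in(("top",im,(255,150,310,210)),("scene",sc,(310,205,345,245))):
    sub=I[rc[1]:rc[3],rc[0]:rc[2]].max(2); n,l,s,c=cv2.connectedComponentsWithStats((sub<70).astype(np.uint8))
    print(cam,[(s[i,4],np.round(c[i]+rc[:2],1)) for i in range(1,n) if s[i,4]>8])
c,s=np.cos(B[2]),np.sin(B[2]); piv=B[:2]+np.array([[c,-s],[s,c]])@[.0085,.0565]; dish=B[:2]+np.array([[c,-s],[s,c]])@[.065,0]
print("pivot",piv,"dish",dish)
for cam in("top","scene"): print(cam,[np.round(proj(cam,q),1) for q in([*piv,.132],[*dish,.127])])
th0=-.7854+B[2]
for th in np.arange(0,.4,.1):
    k=piv+.128*np.array([np.cos(th0+th),np.sin(th0+th)]); print(round(th,1),np.round(k,4),np.round(proj("top",[*k,.15]),1),np.round(proj("scene",[*k,.15]),1))
for t,z in(("white_bottle",.085),("amber_bottle",.075),("jar",.065)):
    L=manip.outline_of(t,"top"); print(t,[(round(r["score"],2),np.round(at_z("top",r["pixel"],z)[:2],3)) for r in L[:1]])
E
python3 m1.py
```

```text
balance ['top'] [0.4922 0.0867 0.1172] -0.97Traceback (most recent call last):
  File "m1.py", line 6, in <module>
    p,v=fit(P,{k:mk[k] for k in ks},p0); print(nm,ks,np.round(p,4),round(v,3))
        ~~~^^^^^^^^^^^^^^^^^^^^^^^^^^^^
  File "fit.py", line 21, in fit
    r=minimize(f,p0,method="Nelder-Mead",options=dict(initial_simplex=sim,xatol=2e-4,fatol=1e-4,maxiter=120)); return r.x,r.fun/len(masks)
    res = _minimize_neldermead(fun, x0, args, callback, bounds=bounds,
                               **options)
    fxc = func(xc)
    fx = function(np.copy(x), *(wrapper_args + args))
  File "fit.py", line 18, in f
    s=sil(parts,p,cam); t-=np.minimum(s,k).sum()/np.maximum(s,k).sum()
  File "fit.py", line 11, in sil
    u=np.array([proj(cam,q) for q in P@R.T+[p[0],p[1],0]])
                ~~~~^^^^^^^
  File "h.py", line 10, in proj
    m=manip.camera_model(cam); W=np.array(m["world_to_cam"]); c=W[:3,:3]@np.array(p)+W[:3,3]
ValueError: time passes only in moves, steps and waits
```

```bash
python3 - <<'E'
s=open('h.py').read()
s=s.replace('def ray','_c={}\ndef cm(cam):\n    if cam=="wrist": return manip.camera_model(cam)\n    if cam not in _c: _c[cam]=manip.camera_model(cam)\n    return _c[cam]\ndef ray',1).replace('M or manip.camera_model(cam)','M or cm(cam)').replace('m=manip.camera_model(cam); W=np.array(m["world_to_cam"]); c','m=cm(cam); W=np.array(m["world_to_cam"]); c')
open('h.py','w').write(s)
E
python3 m1.py
```

```text
balance ['top'] [0.4915 0.0864 0.1158] -0.983
balance ['scene'] [0.4876 0.0946 0.1146] -0.913
balance ['top', 'scene'] [0.4915 0.0871 0.1158] -0.944
scoop ['top'] [ 0.5336 -0.2816  3.7107] -0.739
scoop ['scene'] [ 0.5344 -0.2834  3.6998] -0.668
scoop ['top', 'scene'] [ 0.534  -0.2819  3.7063] -0.696
top [(np.int32(74), array([264.9, 151.1])), (np.int32(26), array([282. , 169.5]))]
scene [(np.int32(65), array([327.5, 227.3]))]
pivot [0.49342966 0.14424136] dish [0.55607952 0.09464806]
top [array([261.4, 212.7]), array([279.4, 189.4])]
scene [array([309.4, 189.1]), array([314., 216.])]
0.0 [0.5938 0.0648] [290.  173.5] [317.5 226.6]
0.1 [0.6012 0.0752] [286.  170.9] [323.  225.8]
0.2 [0.6076 0.0863] [281.8 168.7] [328.4 224.7]
0.3 [0.6128 0.098 ] [277.4 166.9] [333.6 223.1]
white_bottle [(0.81, array([ 0.591, -0.055]))]
amber_bottle [(0.65, array([ 0.343, -0.176]))]
jar [(0.69, array([0.472, 0.452]))]
```

```bash
python3 - <<'E'
from h import *
s=manip.read_state(); print({k:np.round(v,3) for k,v in s.items() if k in("clock","joints","eef_pos","orientation","finger_gap","contact_force")}, manip.finger_overhang)
print(np.round(manip.camera_model("wrist")["world_to_cam"],3))
y=s["orientation"][2]; print("tool yaw deg",np.degrees(y))
piv=np.array([.4934,.1442]); k0=piv+.128*np.array([np.cos(-.4696),np.sin(-.4696)])
print("to knob",np.round((k0-s["eef_pos"][:2])*1000))
for th in np.arange(.2,2.06,.1): 
    a=-.6696+th; print(round(th,2),np.round((piv+.128*np.array([np.cos(a),np.sin(a)])-k0)*1000), end=" ")
E
```

```text
{'clock': np.float64(1.25), 'joints': array([ 1.092,  0.351,  1.652,  0.   ,  1.139, -0.085]), 'eef_pos': array([0.211, 0.508, 0.303]), 'orientation': array([ 3.142, -0.   ,  2.748]), 'contact_force': array([-0.057, -0.381, -0.39 ]), 'finger_gap': np.float64(0.093)} 0.0841
[[ 0.383  0.924  0.    -0.551]
 [-0.888  0.369 -0.275  0.031]
 [-0.255  0.105  0.961 -0.39 ]
 [ 0.     0.     0.     1.   ]]
tool yaw deg 157.43986750021256
to knob [ 397. -422.]
0.2 [0. 0.] 0.3 [ 5. 12.] 0.4 [ 9. 24.] 0.5 [12. 36.] 0.6 [14. 49.] 0.7 [14. 62.] 0.8 [13. 75.] 0.9 [10. 87.] 1.0 [ 7. 99.] 1.1 [  2. 111.] 1.2 [ -4. 123.] 1.3 [-11. 133.] 1.4 [-19. 143.] 1.5 [-28. 152.] 1.6 [-38. 161.] 1.7 [-48. 168.] 1.8 [-60. 174.] 1.9 [-71. 179.] 2.0 [-84. 182.]
```

```bash
python3 -m inch '[20,-22,0,0, 50,-53,0,0, 79,-84,0,0, 107,-114,0,0, 135,-144,0,0, 163,-173,0,0, 191,-203,0,0, 218,-232,0,0, 245,-260,0,0, 272,-289,-5,0, 299,-318,-10,0, 325,-345,-15,0, 350,-372,-20,0, 372,-395,-25,0, 388,-412,-30,0, 397,-422,-30,0, 397,-422,-30,0]' 
python3 - <<'E'
from h import *
s=manip.read_state(); print(np.round(s["eef_pos"],4),np.round(s["joints"],3),s["clock"])
im=snap("wrist","w1"); 
a=-.6696
for th in (0.1,.2,.3): print(th,proj("wrist",[.4934+.128*np.cos(a+th),.1442+.128*np.sin(a+th),.158]).round())
print("pivot",proj("wrist",[.4934,.1442,.132]).round())
E
```

```text
clock: 2.67
eef_pos: [0.609, 0.0842, 0.2723]
orientation: [-3.141, -0.0, 2.746]
contact_force: [-1.1, -0.5, -0.0]
finger_gap: 0.0927
grip_force: 0.0
[0.609  0.0842 0.2723] [ 0.062  0.498  1.506 -0.     1.137 -1.113] 2.6667
0.1 [262. 236.]
0.2 [282. 238.]
0.3 [301. 238.]
pivot [297.  31.]
```

View pics/w1.png

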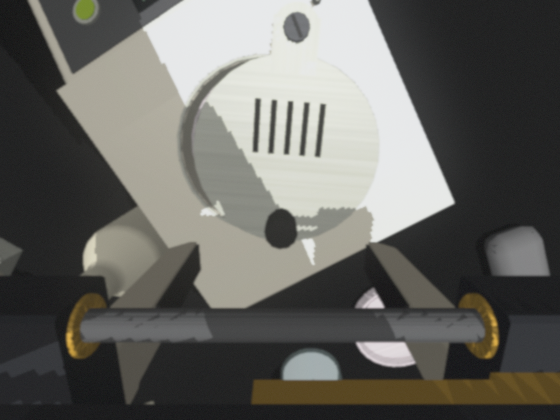

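```bash
python3 -m inch '[0,2,-20,0, -1,2,-45,0, -1,2,-57,0, -1,2,-57,0]' 0.3; python3 -m inch '[0,0,0,0, 0,0,0,0, 0,0,0,0, 0,0,0,0, 0,0,0,0]' 1 20
```

```text
clock: 3.05
eef_pos: [0.6054, 0.0889, 0.2136]
orientation: [-3.14, -0.004, 2.749]
contact_force: [-0.7, 0.3, -0.9]
finger_gap: 0.0709
grip_force: 0.0
clock: 3.47
eef_pos: [0.6072, 0.0879, 0.2165]
orientation: [3.141, 0.001, 2.748]
contact_force: [-0.6, 0.1, -0.1]
finger_gap: 0.0373
grip_force: 0.0
```

```bash
python3 -m inch '[0,0,0,0, 0,0,0,0, 0,0,0,0, 2,6,0,2, 5,12,0,5, 9,24,0,11, 12,36,0,17, 14,49,0,22, 14,62,0,28, 13,75,0,34, 10,87,0,40, 7,99,0,46, 2,111,0,51, -4,123,0,57, -11,133,0,62, -19,143,0,68, -28,152,0,73, -38,161,0,79, -48,168,0,84, -60,174,0,90]'; python3 -m inch '[-11,5,0,4, -24,8,0,8, -29,9,0,8, -29,9,0,8]'
```

```text
clock: 5.13
eef_pos: [0.5459, 0.2603, 0.2157]
orientation: [3.14, -0.005, -1.96]
contact_force: [-5.9, -16.3, 8.2]
finger_gap: 0.0217
grip_force: 20.0
clock: 5.47
eef_pos: [0.5172, 0.2702, 0.2157]
orientation: [3.141, -0.002, -1.824]
contact_force: [-1.3, -6.7, 3.0]
finger_gap: 0.0217
grip_force: 20.0
```

```bash
python3 -m inch '[0,0,0,0, 0,0,0,0, 0,0,0,0, 0,0,30,0, 2,-10,65,0, 10,-40,84,0, 18,-80,84,-5, 26,-120,84,-12, 34,-160,84,-18, 42,-200,84,-24, 50,-240,84,-31, 58,-280,84,-37, 66,-320,84,-43, 74,-360,84,-43, 82,-400,84,-43, 90,-440,84,-43, 98,-475,84,-43, 101,-498,84,-43, 101,-498,84,-43]' 0
python3 - <<'E'
from h import *
s=manip.read_state(); print(np.round(s["eef_pos"],4),np.round(s["joints"],3))
im=snap("wrist","w2"); t=snap("top","t2"); 
def W(x,z,y=0): c,sn=np.cos(3.7063),np.sin(3.7063); return [.534+c*x-sn*y,-.2819+sn*x+c*y,z]
for x,z in((-143,40),(-100,40),(-63,40),(52,2)): print(x,proj("wrist",W(x/1e3,z/1e3)).round())
for r in manip.outline_of("scoop_handle","wrist")[:2]: print(r["score"],r["pixel"],r["pixels"].sum())
E
```

```text
clock: 7.05
eef_pos: [0.619, -0.2314, 0.2991]
orientation: [-3.141, -0.0, -2.579]
contact_force: [0.8, 0.5, -0.6]
finger_gap: 0.0927
grip_force: 0.0
[ 0.619  -0.2314  0.2991] [-4.280e-01  5.580e-01  1.341e+00 -1.000e-03  1.242e+00 -2.561e+00]
-143 [280. 225.]
-100 [280. 188.]
-63 [280. 154.]
52 [280.  41.]
0.61 [287.5, 106.7] 4942
```

View pics/w2.png

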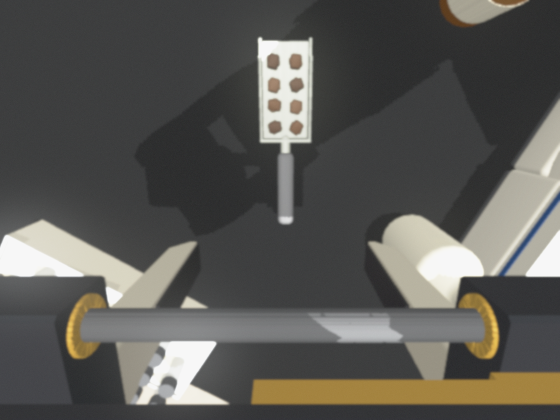

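```bash
python3 -m inch '[-2,5,-30,0, -2,5,-60,0, -2,5,-90,0, -2,5,-110,0, -2,5,-110,0, -2,5,-110,0, -2,5,-110,0]' 0.5
python3 - <<'E'
from h import *
s=manip.read_state(); print(np.round(s["eef_pos"],4),s["orientation"])
im=manip.get_image("wrist")
for x,y,z in((.6155,-.224,.04),): print(proj("wrist",[x,y,z]).round(1))
u=s["eef_pos"].copy(); u[2]=.04; print("below tcp",proj("wrist",u).round(1))
g=cv2.cvtColor(im,cv2.COLOR_BGR2GRAY)
for r in range(60,240,15): 
    w=np.where(g[r,220:350]>80)[0]; print(r,(w.min()+220,w.max()+220) if len(w) else None, end="; ")
E
```

```text
clock: 7.78
eef_pos: [0.6177, -0.2216, 0.1916]
orientation: [-3.14, 0.001, -2.575]
contact_force: [0.2, 0.1, 0.7]
finger_gap: 0.0505
grip_force: 0.0
[ 0.6177 -0.2216  0.1916] [-3.13976278e+00  1.30802502e-03 -2.57454088e+00]
[279.9 215.5]
below tcp [281.  219.5]
60 (np.int64(220), np.int64(330)); 75 (np.int64(230), np.int64(327)); 90 (np.int64(231), np.int64(324)); 105 (np.int64(235), np.int64(320)); 120 (np.int64(236), np.int64(315)); 135 (np.int64(237), np.int64(313)); 150 (np.int64(260), np.int64(294)); 165 (np.int64(264), np.int64(286)); 180 (np.int64(263), np.int64(287)); 195 (np.int64(264), np.int64(287)); 210 (np.int64(263), np.int64(286)); 225 (np.int64(264), np.int64(286));
```

```bash
python3 -m inch '[-2,-6,-30,0, -2,-6,-65,0, -2,-6,-90,0, -2,-6,-95,0, -2,-6,-95,0]' 0.5; python3 -m inch '[0,0,0,0, 0,0,0,0, 0,0,0,0, 0,0,0,0, 0,0,0,0]' 1 8
```

```text
clock: 8.25
eef_pos: [0.615, -0.2279, 0.0947]
orientation: [3.141, -0.001, -2.575]
contact_force: [0.6, 0.2, 1.3]
finger_gap: 0.0465
grip_force: 0.0
clock: 8.67
eef_pos: [0.6153, -0.2282, 0.0957]
orientation: [-3.14, 0.001, -2.575]
contact_force: [0.3, -0.5, 0.4]
finger_gap: 0.0179
grip_force: 0.2
```

```bash
python3 -m inch '[0,0,0,0, 0,0,0,0, 0,0,4,0, 0,0,9,0, 0,0,14,0, 0,0,19,0, 0,0,24,0, 0,0,29,0, 0,0,34,0, 0,0,39,0, 0,0,42,0, 0,0,42,0]' 1 8
python3 - <<'E'
from h import *
im=snap("wrist","w3",(140,0,420,210))
E
```

```text
clock: 9.67
eef_pos: [0.6153, -0.2282, 0.1376]
orientation: [-3.141, 0.001, -2.575]
contact_force: [0.5, -0.0, -0.4]
finger_gap: 0.0167
grip_force: 8.0
```

View pics/w3.png

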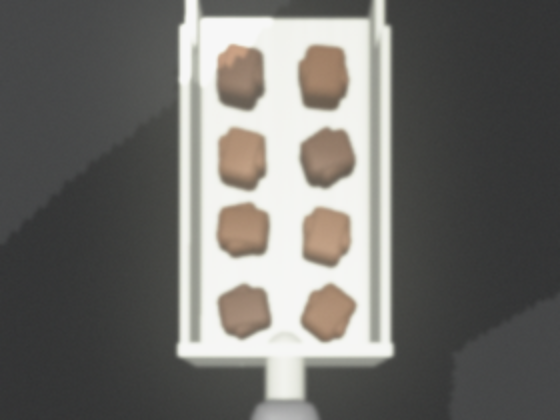

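```bash
cat > tilt.py <<'E'
from h import *
def table(xg=-100,phis=np.arange(0,.81,.1)):
    s=manip.read_state(); g=np.array(s["eef_pos"])-[0,0,.065]; yw=s["orientation"][2]
    f=np.array([np.cos(yw),np.sin(yw),0]); M=manip.camera_model("wrist"); W=np.array(M["world_to_cam"])
    def P(p): c=W[:3,:3]@p+W[:3,3]; return np.array([M["cx"]+M["fx"]*c[0]/-c[2],M["cy"]-M["fy"]*c[1]/-c[2]])
    for ph in phis:
        def q(x,z): dx,dz=x-xg,z-30; return g+(f*(dx*np.cos(ph)+dz*np.sin(ph))+np.array([0,0,1])*(-dx*np.sin(ph)+dz*np.cos(ph)))/1e3
        print(round(ph,2),"rear top row",P(q(-52,28))[1].round(),"mouth row",P(q(52,2))[1].round(),"mouth z",q(52,2)[2].round(3))
if __name__=="__main__": table()
E
python3 tilt.py
```

```text
0.0 rear top row 179.0 mouth row -56.0 mouth z 0.044
0.1 rear top row 178.0 mouth row -33.0 mouth z 0.029
0.2 rear top row 178.0 mouth row -10.0 mouth z 0.015
0.3 rear top row 179.0 mouth row 11.0 mouth z 0.001
0.4 rear top row 181.0 mouth row 31.0 mouth z -0.013
0.5 rear top row 183.0 mouth row 50.0 mouth z -0.025
0.6 rear top row 187.0 mouth row 69.0 mouth z -0.037
0.7 rear top row 190.0 mouth row 86.0 mouth z -0.047
0.8 rear top row 195.0 mouth row 104.0 mouth z -0.056
```

```bash
python3 -m inch '[0,0,0,0, 0,0,0,0, 0,0,0,0, 0,0,4,0, 0,0,12,0, 0,0,26,0, 0,0,46,0, 0,0,70,0, 0,0,98,0, 0,0,128,0, 0,0,155,0, 0,0,177,0, 0,0,192,0, 0,0,201,0, 0,0,205,0, 0,0,205,0]' 1 60
python3 - <<'E'
from h import *
from tilt import table
im=snap("wrist","w4",(140,0,420,210)); table(phis=[.2,.25,.3,.35,.4])
E
```

```text
clock: 11.05
eef_pos: [0.6149, -0.2281, 0.3425]
orientation: [-3.141, 0.0, -2.575]
contact_force: [0.9, -0.1, -1.8]
finger_gap: 0.0164
grip_force: 60.0
0.2 rear top row 178.0 mouth row -10.0 mouth z 0.219
0.25 rear top row 178.0 mouth row 1.0 mouth z 0.212
0.3 rear top row 179.0 mouth row 11.0 mouth z 0.205
0.35 rear top row 180.0 mouth row 21.0 mouth z 0.198
0.4 rear top row 181.0 mouth row 31.0 mouth z 0.191
```

View pics/w4.png

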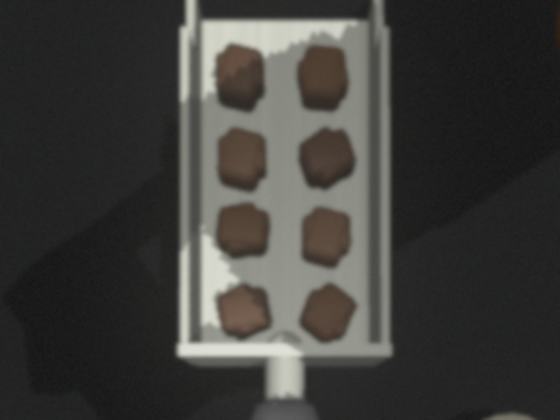

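```bash
python3 -m inch '[0,3,0,0, 1,9,0,0, 3,18,0,0, 4,30,0,0, 6,45,0,0, 9,62,0,0, 12,83,0,0, 15,107,0,0, 19,134,0,0, 24,163,0,0, 28,194,0,0, 32,225,0,0, 37,254,0,0, 41,282,0,0, 44,307,0,0, 47,329,0,0, 50,347,0,0, 52,363,0,0, 54,376,0,0, 55,386,0,0]'; python3 -m inch '[1,6,0,0, 2,10,0,0, 2,10,-5,0, 2,10,-15,0, 2,10,-28,0, 2,10,-42,0, 2,10,-54,0, 2,10,-62,0, 2,10,-67,0, 2,10,-70,0, 2,10,-70,0]'
cat > look.py <<'E'
from h import *
import sys
def blobs(im,cam):
    i=im.astype(int); m=((i[...,2]-i[...,0]>18)&(i[...,2]<200)).astype(np.uint8)
    if cam=="wrist": m[235:]=0; m[:,:180]=0; m[:,400:]=0
    n,l,s,c=cv2.connectedComponentsWithStats(m); return [(int(s[k,4]),c[k].round(0).astype(int).tolist()) for k in range(1,n) if s[k,4]>(60 if cam=="wrist" else 3)]
def look():
    im=manip.get_image("wrist"); s=manip.read_state()
    g=cv2.cvtColor(im,cv2.COLOR_BGR2GRAY).astype(int); 
    print(np.round(s["eef_pos"],4),round(s["clock"],2)); print(blobs(im,"wrist")); return im
if __name__=="__main__":
    im=look(); cv2.imwrite("pics/l_%d.png"%(1000*manip.read_state()["clock"]),im)
E
python3 look.py; python3 -c "
from tilt import table;table(phis=[.25,.3,.35,.4,.45,.5])"
cp pics/l_*.png pics/w5.png
```

```text
clock: 12.77
eef_pos: [0.6699, 0.1597, 0.3417]
orientation: [3.142, -0.0, -2.575]
contact_force: [0.4, 0.3, -2.6]
finger_gap: 0.0166
grip_force: 60.0
clock: 13.68
eef_pos: [0.672, 0.1677, 0.2713]
orientation: [3.141, -0.0, -2.576]
contact_force: [-0.3, 0.1, -2.9]
finger_gap: 0.0167
grip_force: 60.0
[0.6721 0.1678 0.2719] 13.73
[(278, [259, 34]), (454, [301, 35]), (487, [260, 77]), (234, [302, 76]), (466, [261, 113]), (470, [302, 116]), (436, [261, 154]), (453, [304, 155])]
0.25 rear top row 178.0 mouth row 1.0 mouth z 0.142
0.3 rear top row 179.0 mouth row 11.0 mouth z 0.135
0.35 rear top row 180.0 mouth row 21.0 mouth z 0.129
0.4 rear top row 181.0 mouth row 31.0 mouth z 0.122
0.45 rear top row 182.0 mouth row 41.0 mouth z 0.116
0.5 rear top row 183.0 mouth row 50.0 mouth z 0.109
```

View pics/w5.png

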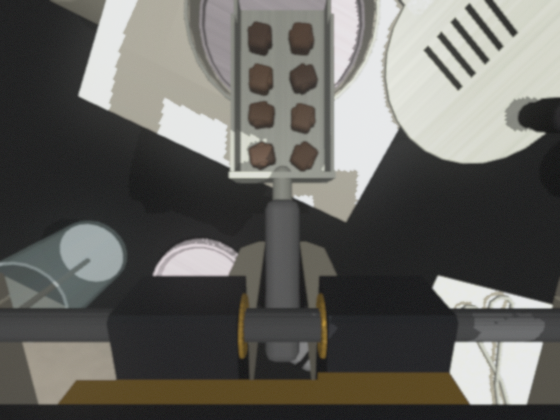

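```bash
python3 -m inch '[-4,-3,-2,0, -10,-7,-6,0, -17,-11,-12,0, -23,-14,-19,0, -25,-16,-26,0, -25,-16,-32,0, -25,-16,-36,0, -25,-16,-37,0, -25,-16,-37,0, -25,-16,-37,0]' 1 60; python3 look.py;  python3 -m inch '[0,0,0,0, 0,0,0,0, 0,0,1,0, 0,0,2,0, 0,0,4,0, 0,0,6,0, 0,0,8,0, 0,0,9,0, 0,0,9,0]' 1 8;  python3 -m inch '[0,0,0,0, 0,0,0,0, 0,0,0,0]' 1 60; python3 look.py; python3 -c "
from tilt import table;table(phis=[.25,.3,.35,.4,.45,.5])"
```

```text
clock: 14.57
eef_pos: [0.6473, 0.152, 0.2349]
orientation: [-3.141, 0.0, -2.575]
contact_force: [0.6, 0.9, -1.5]
finger_gap: 0.0165
grip_force: 60.0
[0.6473 0.152  0.235 ] 14.62
[(276, [260, 33]), (458, [301, 34]), (487, [260, 76]), (256, [303, 75]), (470, [261, 113]), (481, [303, 116]), (450, [304, 155]), (350, [260, 155])]
clock: 15.37
eef_pos: [0.6471, 0.1519, 0.2442]
orientation: [-3.141, 0.001, -2.575]
contact_force: [0.0, 0.1, -0.9]
finger_gap: 0.0169
grip_force: 8.0
clock: 15.62
eef_pos: [0.6471, 0.1519, 0.2439]
orientation: [-3.141, 0.0, -2.575]
contact_force: [0.5, 0.5, -0.1]
finger_gap: 0.0164
grip_force: 60.0
[0.6471 0.1519 0.2439] 15.67
[(382, [300, 48]), (177, [261, 47]), (415, [262, 86]), (183, [301, 85]), (422, [262, 120]), (425, [302, 122]), (417, [303, 159]), (325, [261, 158])]
0.25 rear top row 178.0 mouth row 1.0 mouth z 0.114
0.3 rear top row 179.0 mouth row 11.0 mouth z 0.107
0.35 rear top row 180.0 mouth row 21.0 mouth z 0.1
0.4 rear top row 181.0 mouth row 31.0 mouth z 0.094
0.45 rear top row 182.0 mouth row 41.0 mouth z 0.088
0.5 rear top row 183.0 mouth row 50.0 mouth z 0.081
```

```bash
python3 -m inch '[0,0,6,0, 0,0,12,0, 0,0,12,0, -4,-3,12,0, 0,0,12,0, -4,-3,12,0, 0,0,12,0, -4,-3,12,0, 0,0,12,0, 0,0,12,0]'; python3 look.py
```

```text
clock: 16.5
eef_pos: [0.6473, 0.1522, 0.2557]
orientation: [-3.142, 0.0, -2.575]
contact_force: [0.0, 1.0, -2.1]
finger_gap: 0.0169
grip_force: 60.0
[0.6472 0.1521 0.2557] 16.55
[(135, [263, 5]), (169, [300, 4]), (398, [261, 44]), (156, [300, 42]), (406, [262, 77]), (415, [301, 79]), (404, [302, 115]), (238, [262, 114])]
```

```bash
python3 -m inch '[0,0,2,0, 0,1,5,0, 1,3,8,0, 2,6,10,0, 4,10,10,0, 6,15,10,0, 8,21,10,0, 10,27,10,0, 12,32,10,0, 14,36,10,0, 15,39,10,0, 16,41,10,0, 16,41,10,0, 16,41,10,0]'; python3 look.py
```

```text
clock: 17.72
eef_pos: [0.663, 0.1929, 0.2657]
orientation: [-3.142, -0.0, -2.575]
contact_force: [-0.6, 0.2, -3.0]
finger_gap: 0.0168
grip_force: 60.0
[0.663  0.1927 0.2657] 17.77
[(396, [261, 44]), (400, [262, 77]), (405, [301, 79]), (400, [302, 115]), (195, [262, 114])]
```

```bash
python3 -m inch '[-4,-3,0,0, 0,0,0,0, -4,-3,0,0, 0,0,0,0, 0,0,0,0, 0,0,0,0]'; python3 look.py
```

```text
clock: 18.27
eef_pos: [0.6632, 0.193, 0.2657]
orientation: [-3.142, 0.0, -2.575]
contact_force: [0.2, -0.2, -1.1]
finger_gap: 0.0167
grip_force: 60.0
[0.6631 0.193  0.2657] 18.32
[(211, [267, 5]), (133, [296, 4]), (391, [262, 49]), (394, [300, 51]), (389, [301, 86]), (222, [261, 85])]
```

```bash
python3 -m inch '[1,-1,0,0, 2,-3,0,0, 4,-6,0,0, 6,-10,0,0, 9,-15,0,0, 12,-20,0,0, 16,-25,0,0, 19,-30,0,0, 22,-34,0,0, 24,-38,0,0, 26,-41,0,0, 27,-43,0,0, 28,-44,0,0, 28,-44,0,0, 28,-44,0,0, 24,-47,0,0, 28,-44,0,0, 24,-47,0,0, 28,-44,0,0, 28,-44,0,0]'; python3 look.py
```

```text
clock: 19.98
eef_pos: [0.6913, 0.1493, 0.2659]
orientation: [-3.142, 0.0, -2.575]
contact_force: [1.3, 0.3, -2.2]
finger_gap: 0.0169
grip_force: 60.0
[0.6912 0.1492 0.2658] 20.03
[(225, [345, 5]), (282, [374, 7]), (324, [262, 15]), (333, [299, 19]), (379, [300, 57]), (254, [261, 57])]
```

```bash
python3 look.py; ls pics; cp $(ls -t pics/l_*|head -1) pics/w6.png
```

```text
[0.6911 0.1491 0.2657] 20.08
[(237, [345, 6]), (284, [374, 7]), (263, [268, 12]), (330, [299, 15]), (386, [300, 57]), (243, [262, 57])]
both0.png
l_13733.png
l_14616.png
l_15666.png
l_16550.png
l_17766.png
l_18316.png
l_20033.png
l_20083.png
scene0.png
t2.png
top0.png
w1.png
w2.png
w3.png
w4.png
w5.png
```

View pics/w6.png

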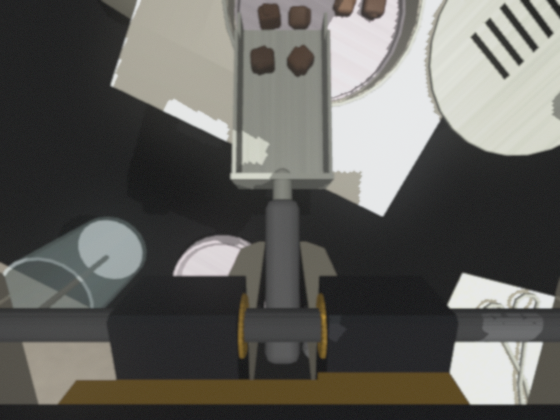

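```bash
python3 -m inch '[0,1,2,0, 1,3,4,0, 2,5,6,0, 3,8,6,0, 4,12,6,0, 5,16,6,0, 6,20,6,0, 8,24,6,0, 9,28,6,0, 10,31,6,0, 11,34,6,0, 11,36,6,0, 12,38,6,0, 12,38,6,0, 12,38,6,0]'; python3 look.py
```

```text
clock: 21.33
eef_pos: [0.703, 0.1869, 0.2717]
orientation: [-3.142, -0.0, -2.575]
contact_force: [-0.3, -0.8, -1.8]
finger_gap: 0.0166
grip_force: 60.0
[0.703  0.1868 0.2717] 21.38
[(363, [300, 57]), (205, [261, 56])]
```

```bash
python3 -m inch '[-4,-3,0,0, 0,0,0,0, -4,-3,0,0, 0,0,0,0, -4,-3,0,0, 0,0,0,0, 0,0,0,0, 0,0,0,0]'; python3 look.py; python3 - <<'E'
from h import *
from look import blobs
im=manip.get_image("scene"); print(blobs(im[150:260,240:400],"scene"))
im=manip.get_image("top"); print(blobs(im[150:260,220:340],"top"))
E
```

```text
clock: 22.05
eef_pos: [0.7031, 0.187, 0.2717]
orientation: [-3.142, 0.0, -2.575]
contact_force: [-0.2, 0.3, -1.5]
finger_gap: 0.0167
grip_force: 60.0
[0.7031 0.187  0.2716] 22.1
[(171, [261, 5]), (221, [292, 5])]
[(24, [148, 28]), (24, [146, 45]), (21, [11, 59]), (10, [72, 68]), (6, [84, 73]), (4, [76, 78]), (5, [74, 86])]
[(11, [108, 17]), (4, [111, 26]), (7, [68, 31]), (10, [115, 36]), (30, [90, 90])]
```

```bash
python3 -m inch '[0,0,10,0, 3,2,30,0, 3,2,60,0, 0,-8,80,0, -6,-30,88,0, -13,-60,88,0, -19,-85,88,0, -22,-102,88,0, -22,-102,88,0, -22,-102,88,0]'; python3 - <<'E'
from look import *
im=manip.get_image("wrist"); s=manip.read_state(); cv2.imwrite("pics/dish.png",im)
print(proj("wrist",[.556,.0946,.099]))
i=im.astype(int); m=((i[...,2]-i[...,0]>18)&(i[...,2]<190)).astype(np.uint8); m[260:]=0
n,l,st,c=cv2.connectedComponentsWithStats(m)
y=s["orientation"][2]; f=np.array([np.cos(y),np.sin(y)]); r=np.array([f[1],-f[0]])
M=manip.camera_model("wrist")
for k in range(1,n):
    if st[k,4]>60:
        o,d=ray("wrist",c[k],M); p=o+d*(.1-o[2])/d[2]; e=p[:2]-[.556,.0946]; print(st[k,4],c[k].round(),"a,lat mm",(1000*np.array([e@f,e@r])).round())
E
```

```text
clock: 23.03
eef_pos: [0.6811, 0.0845, 0.3603]
orientation: [3.142, 0.001, -2.577]
contact_force: [-0.9, 0.1, -1.2]
finger_gap: 0.0161
grip_force: 60.0
[355.17257654  90.47222515]
885 [188.  20.] a,lat mm [  63. -163.]
147 [373.  48.] a,lat mm [39. 14.]
126 [348.  50.] a,lat mm [37. -9.]
180 [374.  83.] a,lat mm [ 7. 18.]
138 [394.  85.] a,lat mm [ 5. 38.]
132 [345.  97.] a,lat mm [ -6. -10.]
134 [342. 115.] a,lat mm [-24. -13.]
159 [362. 115.] a,lat mm [-23.   8.]
789 [ 18. 250.] a,lat mm [-173. -377.]
```

View pics/dish.png

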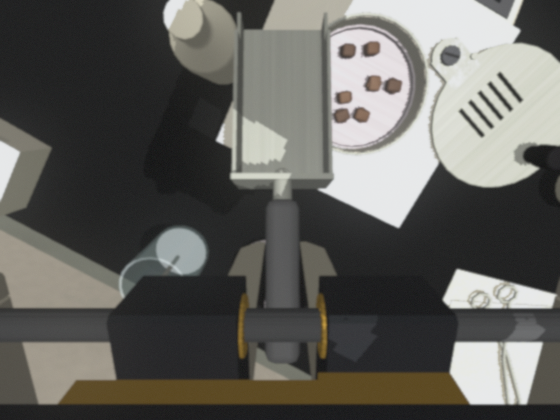

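```bash
python3 -m inch '[-2,-10,0,0, -6,-30,0,0, -13,-62,0,0, -21,-97,0,0, -28,-133,0,0, -36,-170,0,0, -43,-205,0,0, -50,-240,0,0, -57,-270,0,0, -62,-294,0,0, -65,-308,0,0, -66,-313,-10,0, -66,-313,-35,0, -66,-313,-70,0, -66,-313,-105,0, -66,-313,-140,0, -66,-313,-170,0, -66,-313,-190,0, -66,-313,-200,0, -66,-313,-205,0]'; python3 -m inch '[0,0,0,0, 0,0,0,0, 0,0,-5,0, 0,0,-10,0, 0,0,-16,0, 0,0,-22,0, 0,0,-28,0, 0,0,-34,0, 0,0,-40,0, 0,0,-46,0, 0,0,-52,0, 0,0,-57,0, 0,0,-59,0, 0,0,-59,0]' 1 7; python3 -c "
from tilt import table;table(phis=[0,.05,.1,.15])"; python3 look.py
```

```text
clock: 24.75
eef_pos: [0.6148, -0.2268, 0.1528]
orientation: [3.139, -0.001, -2.574]
contact_force: [-0.8, 0.1, -1.2]
finger_gap: 0.0168
grip_force: 60.0
clock: 25.92
eef_pos: [0.6149, -0.228, 0.0953]
orientation: [3.141, -0.0, -2.575]
contact_force: [0.2, 0.7, -1.3]
finger_gap: 0.0169
grip_force: 7.0
0 rear top row 179.0 mouth row -56.0 mouth z 0.002
0.05 rear top row 178.0 mouth row -44.0 mouth z -0.005
0.1 rear top row 178.0 mouth row -32.0 mouth z -0.013
0.15 rear top row 178.0 mouth row -21.0 mouth z -0.02
[ 0.6149 -0.2281  0.0955] 25.97
[]
```

```bash
python3 -m inch '[0,0,0,0, 0,0,0,0, 0,0,0,0, 0,0,0,0, 0,0,20,0, 0,0,60,0, 0,0,100,0, 0,0,140,0, 2,20,175,0, 5,60,195,0, 8,100,205,0, 10,140,205,0, 13,180,205,0, 15,220,205,0, 18,260,205,0, 20,300,205,0, 22,340,205,0, 25,370,205,0, 25,378,205,0, 25,378,205,0]' 0.4; python3 - <<'E'
from look import *
im=manip.get_image("wrist"); s=manip.read_state(); cv2.imwrite("pics/dish2.png",im)
t=manip.get_image("top"); cv2.imwrite("pics/t3.png",t)
i=im.astype(int); m=((i[...,2]-i[...,0]>18)&(i[...,2]<190)).astype(np.uint8); m[250:]=0
n,l,st,c=cv2.connectedComponentsWithStats(m)
y=s["orientation"][2]; f=np.array([np.cos(y),np.sin(y)]); r=np.array([f[1],-f[0]]); M=manip.camera_model("wrist")
for k in range(1,n):
    if st[k,4]>60:
        o,d=ray("wrist",c[k],M); p=o+d*(.1-o[2])/d[2]; e=p[:2]-[.556,.0946]; print(st[k,4],c[k].round(),"a,lat",(1000*np.array([e@f,e@r])).round())
a=-.6696+2.05; 
for r in manip.outline_of("scoop","top")[:1]: print("scoop",r["pixel"],proj("top",[.531,-.278,.01]))
for t,z in(("white_bottle",.085),("amber_bottle",.075),("jar",.065)):
    L=manip.outline_of(t,"top"); print(t,[(round(r["score"],2),np.round(at_z("top",r["pixel"],z)[:2],3)) for r in L[:1]])
E
```

```text
clock: 27.63
eef_pos: [0.6397, 0.1518, 0.3006]
orientation: [3.141, -0.0, -2.573]
contact_force: [0.3, 0.1, 0.3]
finger_gap: 0.0557
grip_force: 0.0
1484 [82. 39.] a,lat [  35. -157.]
181 [293.  30.] a,lat [41. 10.]
92 [262.  32.] a,lat [ 40. -13.]
208 [297.  74.] a,lat [ 9. 15.]
224 [322.  77.] a,lat [ 7. 35.]
170 [262.  91.] a,lat [ -4. -14.]
157 [233.  95.] a,lat [ -7. -39.]
174 [285. 113.] a,lat [-21.   5.]
scoop [405.9, 199.1] [408.23145005 201.40542191]
white_bottle [(0.69, array([ 0.591, -0.065]))]
amber_bottle [(0.71, array([ 0.35 , -0.171]))]
jar [(0.72, array([0.473, 0.443]))]
```

View pics/dish2.png

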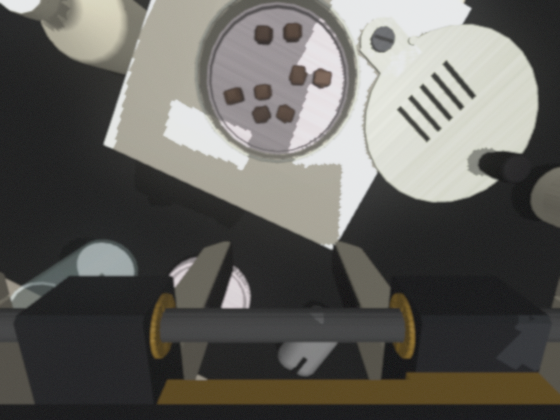

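```bash
python3 -m inch '[-10,10,0,5, -30,29,0,12, -50,49,0,19, -70,68,0,26, -90,88,0,33, -108,106,0,39, -120,117,0,43, -122,118,-10,43, -122,118,-30,43, -122,118,-30,43]' 0.4; python3 - <<'E'
from h import *
s=manip.read_state(); im=manip.get_image("wrist"); print(np.round(s["eef_pos"],4), s["orientation"][2])
print("exp",proj("wrist",[.5176,.2699,.16]).round())
g=im.max(2); b=(g[150:270,215:350]<45).astype(np.uint8); n,l,st,c=cv2.connectedComponentsWithStats(b)
print([(st[k],c[k].round()+[215,150]) for k in range(1,n) if st[k,4]>150]); cv2.imwrite("pics/k.png",im)
E
```

```text
clock: 28.77
eef_pos: [0.5173, 0.2666, 0.2675]
orientation: [3.138, -0.003, -1.827]
contact_force: [0.3, 0.6, -0.6]
finger_gap: 0.0556
grip_force: 0.0
[0.5173 0.2666 0.2675] -1.8274214083196663
exp [282. 244.]
[(array([   0,   68,  135,   52, 3862], dtype=int32), array([285., 251.]))]
```

```bash
python3 -m inch '[0,2,-20,0, 0,2,-44,0, 0,2,-54,0, 0,2,-54,0]' 0.4; python3 -m inch '[0,0,0,0, 0,0,0,0, 0,0,0,0, 0,0,0,0, 0,0,0,0, 0,0,0,0, 0,0,0,0]' 1 20;  python3 -m inch '[8,-2,0,-4, 19,-5,0,-9, 30,-10,0,-14, 42,-16,0,-20, 52,-23,0,-26, 62,-32,0,-31, 71,-41,0,-37, 79,-51,0,-43, 86,-61,0,-49, 92,-73,0,-54, 97,-85,0,-60, 100,-97,0,-66, 103,-109,0,-72, 104,-122,0,-77, 104,-135,0,-83, 102,-148,0,-88, 99,-160,0,-94, 95,-172,0,-100, 95,-172,0,-100]'
```

```text
clock: 29.15
eef_pos: [0.5178, 0.269, 0.2151]
orientation: [3.139, -0.002, -1.827]
contact_force: [0.4, 0.2, -0.7]
finger_gap: 0.0556
grip_force: 0.0
clock: 29.73
eef_pos: [0.5181, 0.27, 0.2172]
orientation: [-3.141, 0.0, -1.825]
contact_force: [-0.2, -0.5, 3.7]
finger_gap: 0.022
grip_force: 20.0
clock: 31.32
eef_pos: [0.6135, 0.0959, 0.2172]
orientation: [3.141, 0.003, 2.705]
contact_force: [5.6, -2.5, -1.7]
finger_gap: 0.0217
grip_force: 20.0
```

Now the last 0.3 rad with a slight push onto the stop.

```bash
python3 -m inch '[-5,-12,0,-5, -11,-23,0,-9, -18,-33,0,-13, -20,-35,0,-14, -22,-37,0,-14, -23,-38,0,-14, -23,-38,0,-14]'; python3 -c "
from h import *
s=manip.read_state();e=s['eef_pos'][:2]-np.array([.4934,.1442]);print(np.arctan2(e[1],e[0])+.6696,np.hypot(*e))"
```

```text
clock: 31.9
eef_pos: [0.5931, 0.0618, 0.2173]
orientation: [3.132, 0.006, 2.469]
contact_force: [23.4, 13.3, -13.4]
finger_gap: 0.0221
grip_force: 20.0
-0.021082406364820727 0.12934825751398377
```

```bash
python3 -m inch '[0,1,0,0, 1,2,0,0, 1,2,0,0, 1,2,0,0, 1,2,0,0, 1,2,20,0, 1,2,50,0, 1,2,84,0, 1,2,84,0, 1,2,84,0]' 0.3; python3 - <<'E'
from fit import *
im=manip.get_image("wrist"); cv2.imwrite("pics/end_w.png",im); t=manip.get_image("scene"); cv2.imwrite("pics/end_s.png",t); print(manip.read_state()["eef_pos"])
for th in(0,.05,.1): 
    a=-.6696+th; print(th,proj("wrist",[.4934+.128*np.cos(a),.1442+.128*np.sin(a),.15]).round(), proj("wrist",[.4934,.1442,.132]).round())
cv2.imwrite("pics/end.png",np.hstack([cv2.resize(im,(400,300)),cv2.resize(t,(400,300))]))
E
```

```text
clock: 32.73
eef_pos: [0.5914, 0.0618, 0.3024]
orientation: [3.14, 0.003, 2.469]
contact_force: [0.0, -0.4, -0.5]
finger_gap: 0.0651
grip_force: 0.0
[0.59060949 0.06181468 0.29992665]
0 [287. 223.] [287.  43.]
0.05 [296. 223.] [287.  43.]
0.1 [304. 222.] [287.  43.]
```

View pics/end.png

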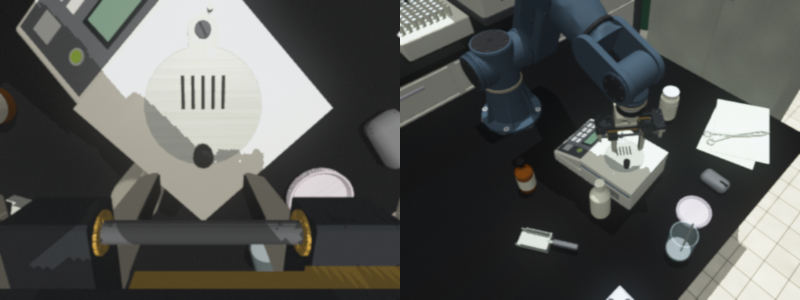

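```bash
python3 -c "
from plant import manip; print(manip.job_done())"
```

```text
the job is handed in; nothing more can be done
None
```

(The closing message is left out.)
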